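# Load the screwdriving shuttle

### The job

Take the tall square housing with the little post on top out of the parts tray, and set it down gently, never letting it fall, upright and fully down in the nest between the two tall cheeks of the station's carriage, with its post at the end nearer the screwdriving head. Let go of it, then slide the carriage by its pull plate under the head until it is fully home against its stop. The tray walls and the cheeks each leave the fingers room only one way, so the housing has to be taken twice, with the bare rubber mat there to put it down on; leave the other two parts in the tray and the oil bottle where they are.

Things in the scene. Friction and masses are not known exactly. Their poses are not given: they have to be found in the camera images.
- housing: the workpiece: black plastic block 62 mm long (x), 44 mm wide (y), 80 mm tall (z), 0.25 to 0.5 kg, two grey lines round its foot, a round steel post (18 mm across, 12 mm high) on top. Origin: centre of its underside. It stands in one of the tray's lanes, its x along the lane; there it can be gripped only along its x, in the nest only along its y
- post (a point): top centre of the housing's post, 17 mm off the housing's centre towards its +x end, 92 mm above its underside
- tray: fixed grey tray 150 mm (its x) by 167 mm (its y), floor 4 mm thick. Four upright walls along x, 110 mm long, 5 mm thick, tops 92 mm above the table, make three lanes 49 mm wide, centred at y = -54, 0 and +54 mm; the lane ends are open but for a lip 13 mm high. Origin: centre of its underside
- motor_can: bystander in another lane: upright black round can, 42 mm across, 66 mm tall with a thin shaft 12 mm more; origin at the centre of its underside. Leave it alone
- low_block: bystander in another lane: black block 62 x 44 x 46 mm tall with no post; origin at the centre of its underside. Leave it alone
- oil_bottle: bystander: white bottle 52 mm across, 150 mm tall, on the table; origin at the centre of its underside. Leave it alone
- mat: fixed black rubber mat 120 mm (x) by 140 mm (y), 4 mm thick, flat on the table, bare: a clear place to put a part down. Origin: centre of its underside
- station: fixed white screwdriving station: base 180 mm (x) by 500 mm (y from -270 to +230 mm), 41 mm high; rails along y. At its +y end a column (60 x 50 mm at y = 190 mm) 441 mm high carries the white head (x +/-45 mm, y 15 to 165 mm, 270 to 400 mm above the table, a motor on top to 510 mm): keep the arm clear of it. Origin: at table height between base ends; y towards the head
- nest (a point): centre of the nest floor on the carriage, 62 mm above the table. +y: the way the carriage slides towards the head; z up. Tall cheeks at y = +/-33.5 mm (67 mm apart, 44 mm wide in x, flared outward at the top, reaching 100 mm above the floor), lips 10 mm high at x = +/-25 mm. The housing goes in with its x along this y, post towards +y
- handle (a point): top centre of the carriage's steel pull plate: an upright plate 14 mm thick (nest y), 50 mm wide (nest x), 68 mm tall above the carriage, 140 mm from the nest centre on the side away from the head, same axes as the nest, moves with the carriage. Pinch it from above along y
- carriage (a joint): how far the carriage has slid towards the head (m): 0 fully out, 0.16 fully home against its stop. Stiff: about 5 N of friction. At home the nest is under the driver nozzle (lowest point 186 mm above the table); the head's housing, 270 mm and more above the table, comes within 90 mm of the pull plate
Not all that is in view belongs to the job. Leave any orange or pink look-alike of the housing alone.

How it is judged:
By the outcome, as a careful person would: the job done as asked, in the order asked, and still so for the second after the job is handed in, with the robot touching nothing.
It also fails if it takes over 64 s, if anything falls off the work surface, if the arm or the gripper's body presses on something with over 40 N, if the wrist force passes 120 N, or if a joint passes its speed limit or range.

### The arm

A 6-joint arm with a two-finger parallel gripper is mounted at the origin on the work surface. World frame = base frame: x ahead of the robot, y to its left, z up, the work surface at z = 0. Lengths are in m, angles in rad, forces in N, time in s.
With the tool pointing down it reaches from about 0.4 to 0.925 m from the base axis. Payload 12.5 kg.
Tool frame: the origin (TCP) lies between the finger pads; the fingertips stand 22 mm ahead of it and the grasp point (between the pads) lies 3 mm ahead of it; z points along the fingers, y is the line along which they close (so a half turn about z gives the same grasp; the last joint's range is limited). The gripper opens to 95 mm and grips with 3 to 60 N. Pads are 20 mm wide; open, the fingers measure 119 mm over their backs; the gripper's body (75 mm by 180 mm) begins 59 mm behind the grasp point.
Start: joints at [-1.403, 0.491, 1.559, -0, 1.092, -0.106], TCP at [0.169, -0.602, 0.237] pointing down, gripper open.
Joint ranges: [-3.1, 3.1], [-0.84, 2.19], [0.05, 2.79], [-1.13, 4.28], [0.06, 2.93], [-2.69, 2.69]. Speed limits (rad/s): [2.22, 2.22, 2.79, 3.14, 3.14, 3.14].

### API

Orientations are given as a unit quaternion [w, x, y, z].
In Python, from bench import status, optics, env gives the robot as it stands.
- The arm moves only by the shell command python3 -m pendant 'ROWS' [FORCE]. ROWS is JSON, a list of rows, each a list of 3 entries, a list of its own where there are three numbers: the shift along the tool's x, y, z in m, then the turn, a rotation vector about the tool's x, y, z in rad, then the closure, from -1 (fully open) to 1 (shut). In form: [[[dx, dy, dz], [wx, wy, wz], claw], ...]. A call has 1 to 20 rows; each row is the pose to reach, as a shift and turn from the pose commanded when the call began, along the tool's axes at that moment; what a row does not reach only later rows make up. A row lasts 1/8 s, in which the tool goes at most 62.5 mm and 10.7 degrees, less where a joint would pass 70% of its speed; a pose out of reach is approached as far as the arm can. A call with a gripper value outside its range is refused whole. The fingers move at their own pace and stop on an object; FORCE is the grip in N (left out, the last holds). Time passes only in rows, so rows that repeat a pose let the fingers close. It gives the time, the measured TCP pose, the force, the opening and the grip force at its end, in the units of the state.
- status.observe(): the state, without advancing time (a new reading comes with each control period).
- optics.snapshot(name): name is "side" or "top"; returns a dict with "color" (420x560x3 uint8, red, green, blue), "range_z" (420x560 float32, m along the optical axis (not along the pixel's ray), 0 where there is no reading), "fov_y" (degrees; the focal length in pixels is half the picture's height over the tangent of half this angle, whatever the lens; pixels are square), "cx", "cy" (the principal point, pixels), "k1" (the pictures are not rectified: a ray, as slopes to the right and down, at radius r is drawn at 1 + k1 r^2 times it, then the intrinsics apply), "rvec" (rotation vector, rad) and "tvec" (3), from world to camera coordinates, as OpenCV has them. Camera axes: x right, y down, z forward; pixel columns grow to the right and rows downward; lengths in m; the calibration is good to about 2 mm. A picture is of the moment at which its call begins.
- env.close_job(): hands the job in; it is judged then, once.
The state is a dict: "clock": time; "qpos": joint angles; "dq": joint speeds; "effort": joint torques, N m; "ee_pos": TCP position; "eef_rot": TCP orientation; "wrist_force": force on the tool from outside, world axes, zero at the start; "torque": the same for the moment, N m; "opening": finger opening in m; "grasp_force": force on a finger pad.
Only numpy, scipy, OpenCV 4.12 (cv2) and the standard library are available. Lean on these libraries where they do the work, as an engineer would, in place of code of your own. Each camera call takes 0.05 s, during which the arm holds its last target. There are 200 camera calls.

## Working session

There is one attempt and no reset: what is moved stays moved. The work goes in short steps, Python scripts to look and compute and a shell command to move; the robot and the scene stay as the last step left them, time stands still between calls to the robot, and variables do not carry over. Pictures are saved under pics/ and viewed, at most 10 in all, crops included, and the job is handed in when it is done.

```bash
mkdir -p pics; ls; cat > h.py <<'E'
import numpy as np, cv2
from scipy.spatial.transform import Rotation as R
from bench import status, optics, env
def snap(n, f=None):
    s=optics.snapshot(n)
    if f: cv2.imwrite('pics/'+f, s['color'][:,:,::-1])
    return s
def cloud(s):
    h,w=s['range_z'].shape
    f=h/2/np.tan(np.radians(s['fov_y'])/2)
    K=np.array([[f,0,s['cx']],[0,f,s['cy']],[0,0,1]])
    u,v=np.meshgrid(np.arange(w),np.arange(h))
    p=np.stack([u,v],-1).reshape(-1,1,2).astype(np.float64)
    n=cv2.undistortPoints(p,K,np.array([s['k1'],0,0,0,0.]),None,None,None).reshape(h,w,2) if 0 else cv2.undistortPoints(p,K,np.array([s['k1'],0,0,0.])).reshape(h,w,2)
    z=s['range_z'][...,None]
    c=np.concatenate([n*z,z],-1)
    Rm=R.from_rotvec(s['rvec']).as_matrix()
    P=(c-np.array(s['tvec']))@Rm
    P[s['range_z']==0]=np.nan
    return P
E
python3 - <<'E'
from h import *
st=status.observe(); print({k:np.round(v,3).tolist() for k,v in st.items()})
for n in ('top','side'):
    s=snap(n,n+'0.png'); P=cloud(s)
    print(n,s['fov_y'],s['cx'],s['cy'],s['k1'],s['rvec'],s['tvec'])
    np.save(n+'0.npy',P); 
    print(np.nanpercentile(P.reshape(-1,3),[1,50,99],axis=0).round(3))
E
```

```text
pics
{'clock': 0.0, 'qpos': [-1.403, 0.492, 1.559, 0.0, 1.092, -0.106], 'dq': [0.001, -0.0, 0.0, -0.0, -0.002, -0.001], 'effort': [-0.0, -61.264, -25.818, 0.069, 0.048, -0.0], 'ee_pos': [0.169, -0.601, 0.236], 'eef_rot': [-0.001, 0.991, 0.136, -0.0], 'wrist_force': [0.488, 0.055, 0.181], 'torque': [-0.039, 0.037, 0.009], 'grasp_force': 0.0, 'opening': 0.095}
top 56.673064519539565 280.3131194264418 211.90038227575744 -0.04189074499897466 [ 2.15066934 -2.19744022  0.06024218] [-0.04144087  0.57030978  0.89167728]
[[ 0.094 -1.065 -0.756]
 [ 0.571 -0.052  0.   ]
 [ 1.591  1.069  0.399]]
side 50.53577610104062 278.7617749140287 207.75162697728925 -0.06919560058923378 [ 2.39918436 -0.34401481  0.11352626] [-0.56114469  0.15709239  1.09837193]
[[-0.074 -0.593 -0.761]
 [ 0.579 -0.049  0.   ]
 [ 2.364  2.129  0.729]]
```

View pics/top0.png

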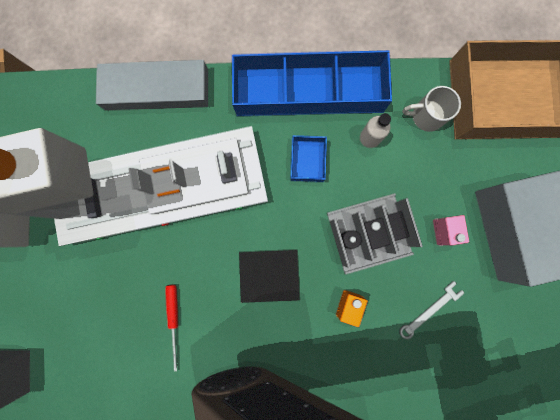

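View pics/side0.png

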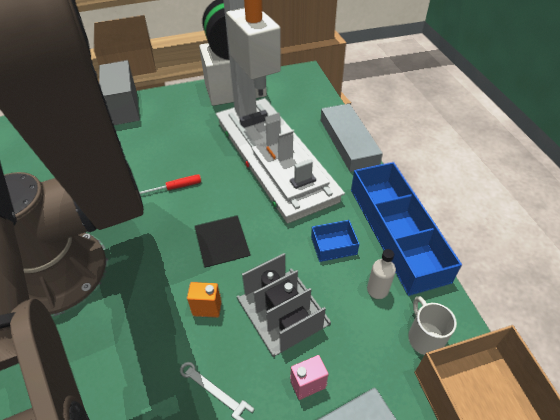

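The top view shows the tray at about (375,232). The housing is in its middle lane with its post at (376,226), the can is at (352,238) and the low block at (403,220). The mat is at (269,276), the nest near (160,180) and the pull plate at (226,167). The orange and pink pieces are look-alikes.

```bash
cat > m.py <<'E'
from h import *
T=np.load('top0.npy');S=np.load('side0.npy')
a=cv2.imread('pics/top0.png');b=cv2.imread('pics/side0.png')
def rect(pts):
    r=cv2.minAreaRect(pts[:,:2].astype(np.float32)*1000); return np.round(r[0],1),np.round(r[1],1),round(r[2],1)
def sel(P,x,y,z): 
    return (P[...,0]>x[0])&(P[...,0]<x[1])&(P[...,1]>y[0])&(P[...,1]<y[1])&(P[...,2]>z[0])&(P[...,2]<z[1])
for px in [(376,226),(376,238),(352,238),(403,225),(269,276),(226,160),(160,180),(172,172)]: print(px,T[px[1],px[0]].round(4))
for px in [(289,287),(222,240),(303,170),(287,145),(273,125)]: print('side',px,S[px[1],px[0]].round(4))
# mat: dark pixels
for n,P,im,(x0,y0,x1,y1) in (('top',T,a,(230,240,310,312)),('side',S,b,(190,212,255,268))):
    m=np.zeros(im.shape[:2],bool); m[y0:y1,x0:x1]=im[y0:y1,x0:x1].max(2)<45
    p=P[m]; print(n,'mat',rect(p),np.median(p[:,2]))
cv2.imwrite('pics/crop1.png',np.hstack([cv2.resize(a[185:280,320:430],None,fx=3.6,fy=3.6,interpolation=cv2.INTER_CUBIC),cv2.resize(b[250:355,230:335],(396,342),interpolation=cv2.INTER_CUBIC)]))
cv2.imwrite('pics/crop2.png',np.vstack([cv2.resize(a[120:245,50:270],None,fx=3,fy=2.4*1.0,interpolation=cv2.INTER_CUBIC)*1, cv2.resize(b[90:220,205:350],(660,290),interpolation=cv2.INTER_CUBIC)]))
E
python3 m.py
```

```text
(376, 226) [ 0.5289 -0.2591  0.0959]
(376, 238) [ 0.5033 -0.2606  0.0851]
(352, 238) [ 0.5045 -0.2093  0.0816]
(403, 225) [ 0.5314 -0.3312  0.048 ]
(269, 276) [ 0.4192 -0.0234  0.0023]
(226, 160) [0.6772 0.0591 0.1081]
(160, 180) [0.6454 0.2185 0.0596]
(172, 172) [0.6441 0.16   0.1622]
side (289, 287) [ 0.5317 -0.2649  0.0964]
side (222, 240) [ 0.4229 -0.0272  0.0029]
side (303, 170) [0.6683 0.0576 0.1077]
side (287, 145) [0.6545 0.1576 0.115 ]
side (273, 125) [0.6371 0.2382 0.1278]
top mat (array([419.5, -22.3]), array([116.6, 135.7]), 1.3) nan
side mat (array([403.6, -81.6]), array([ 65.5, 132.5]), 53.5) 0.0030085657186331135
```

View pics/crop1.png

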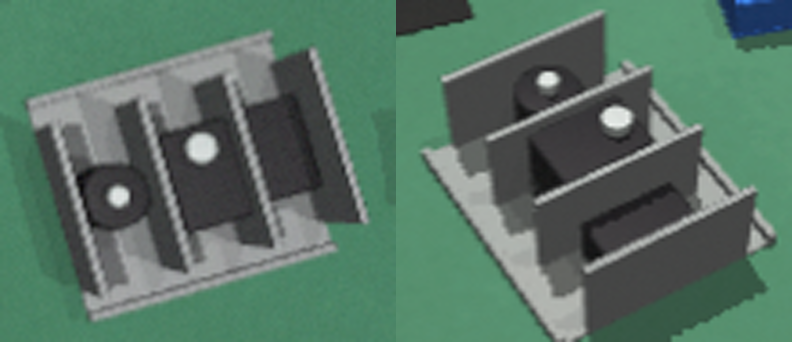

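The crop shows the housing in the middle lane with its post at (202,148), at the far (world +x) end of the lane. The lanes run at about +14°. Next I'll view the station and measure.

View pics/crop2.png

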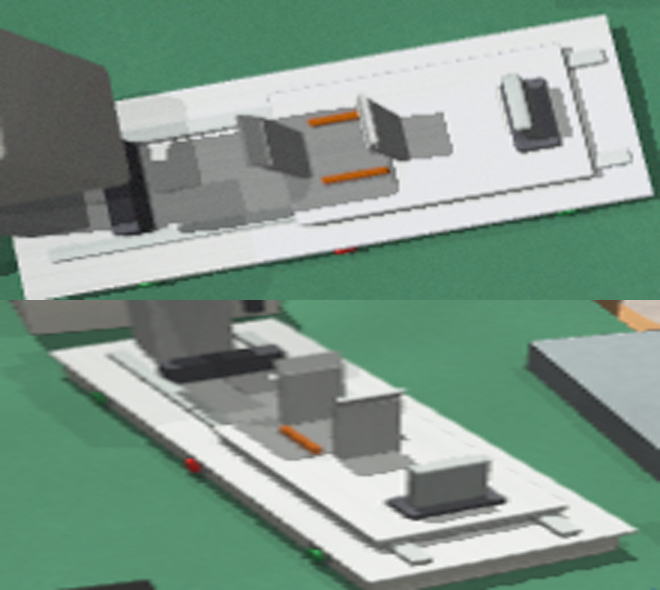

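```bash
cat > m2.py <<'E'
from m import *
print('----')
for n,P,im in (('top',T,a),('side',S,b)):
    P=np.nan_to_num(P,nan=-9)
    g=im.max(2)
    box=sel(P,(.46,.58),(-.32,-.20),(.092,.1))&(g>150)
    k,lab,stt,cen=cv2.connectedComponentsWithStats(box.astype(np.uint8))
    for i in range(1,k):
        if stt[i,4]>12: print(n,'white top',stt[i,4],rect(P[lab==i]),np.median(P[lab==i],0).round(4))
    m=sel(P,(.46,.58),(-.31,-.21),(.079,.089))&(g<70)
    k,lab,stt,cen=cv2.connectedComponentsWithStats(m.astype(np.uint8))
    i=1+stt[1:,4].argmax(); print(n,'housing top',stt[i,4],rect(P[lab==i]),np.median(P[lab==i],0).round(4))
    # wall tops
    m=sel(P,(.42,.62),(-.38,-.14),(.0885,.0945))&(g>70)
    k,lab,stt,cen=cv2.connectedComponentsWithStats(m.astype(np.uint8))
    for i in range(1,k):
        if stt[i,4]>25: 
            q=P[lab==i]; print(n,'wall',stt[i,4],rect(q),np.median(q,0).round(4))
    # station: handle top, carriage, cheeks, base
    for nm,z in (('handle',(.10,.145)),('cheeks',(.150,.170)),('nestfloor',(.058,.066)),('base',(.036,.045))):
        m=sel(P,(.5,.8),(-.06,.42) if nm=='base' else (.02,.10) if nm=='handle' else (.12,.30),z)
        k,lab,stt,cen=cv2.connectedComponentsWithStats(m.astype(np.uint8))
        for i in range(1,k):
            if stt[i,4]>20: print(n,nm,stt[i,4],rect(P[lab==i]),np.median(P[lab==i],0).round(4),cen[i].round())
E
python3 m2.py | sed '1,/----/d'
```

```text
top white top 50 (array([ 530.1, -258.4]), array([15.5, 15.2]), 46.2) [ 0.5309 -0.2591  0.0957]
top housing top 486 (array([ 514.6, -264.8]), array([62.1, 46.4]), 14.0) [ 0.5115 -0.2651  0.0834]
top wall 122 (array([ 536.1, -341.4]), array([108.9,   5.9]), 14.3) [ 0.5358 -0.3413  0.0913]
top wall 111 (array([ 522.8, -288.8]), array([109.3,   5.8]), 14.2) [ 0.5197 -0.2893  0.0913]
top wall 122 (array([ 509.1, -238. ]), array([109.4,   5.8]), 15.0) [ 0.5091 -0.2377  0.0912]
top wall 118 (array([ 495.2, -185.8]), array([109.3,   5.2]), 14.7) [ 0.4942 -0.1858  0.091 ]
top handle 193 (array([668.6,  64.4]), array([48.3, 14.4]), 11.9) [0.6664 0.0622 0.1286] [223. 163.]
top cheeks 67 (array([649.3, 161.9]), array([43.8,  8.9]), 11.0) [0.6489 0.1616 0.1616] [172. 170.]
top cheeks 144 (array([633.9, 241.9]), array([44.4, 11.1]), 8.7) [0.6337 0.2416 0.1579] [133. 179.]
top nestfloor 2713 (array([645.8, 183.8]), array([130.6, 148.9]), 9.6) [0.6451 0.1836 0.0617] [175. 179.]
top base 4862 (array([640.8, 214.1]), array([180.3, 452.7]), 11.0) [0.615  0.1777 0.0407] [179. 185.]
top base 1412 (array
[... 957 characters left out ...]
de cheeks 69 (array([635. , 238.8]), array([44.7, 12.2]), 13.9) [0.6349 0.2392 0.1561] [272. 117.]
side cheeks 54 (array([651.6, 159.1]), array([45.4,  7.6]), 8.5) [0.6513 0.1588 0.159 ] [286. 133.]
side nestfloor 878 (array([645.3, 188.6]), array([132.9, 136.9]), 10.3) [0.6281 0.1706 0.0614] [279. 156.]
side base 29 (array([679.4, 409.7]), array([28.5, 18.4]), 2.3) [0.6785 0.4115 0.039 ] [272. 113.]
side base 81 (array([695.3, 342.3]), array([27., 73.]), 6.4) [0.6979 0.3286 0.0402] [284. 126.]
side base 2131 (array([641., 212.]), array([183.9, 457.7]), 11.2) [0.602  0.0853 0.0403] [283. 175.]
side base 345 (array([616.5, 326. ]), array([73.8, 97.8]), 11.0) [0.6076 0.3311 0.0404] [257. 132.]
```

The views agree:

| Item | Position (m) | Yaw |
|---|---|---|
| Housing | (0.514, -0.264), top at z 0.084 | 14.5° |
| Nest | about (0.6427, 0.201) | 10.7° |
| Pull plate | about (0.669, 0.063), top at z 0.129 | 10.7° |
| Mat | about (0.4195, -0.022) | – |

Next I'll move to a hover above the housing.

```bash
cat > go.py <<'E'
# usage: go.py x y z psi_deg (TCP, tool down, tool x heading) -> tool-frame shift and turn from measured pose
import sys
from h import *
st=status.observe(); q=st['eef_rot']; A=R.from_quat([q[1],q[2],q[3],q[0]])
p=np.array(st['ee_pos'])
for i in range(1,len(sys.argv),4):
    x,y,z,psi=map(float,sys.argv[i:i+4])
    B=R.from_euler('z',psi,degrees=True)*R.from_euler('x',180,degrees=True)
    print((A.inv().apply(np.array([x,y,z])-p)).round(4).tolist(),(A.inv()*B).as_rotvec().round(4).tolist())
m=A.as_matrix(); print('now',st['clock'],p.round(4),'psi',np.degrees(np.arctan2(m[1,0],m[0,0])).round(2),'zaxis',m[:,2].round(3),'F',np.round(st['wrist_force'],1),'open',round(st['opening'],4),'grip',round(st['grasp_force'],1),'q',np.round(st['qpos'],2))
E
python3 go.py .514 -.264 .24 104.5 .514 -.264 .16 104.5
```

```text
[0.4234, -0.2316, -0.0036] [-0.0007, -0.0008, -1.55]
[0.4234, -0.2316, 0.0764] [-0.0007, -0.0008, -1.55]
now 0.1 [ 0.169  -0.6015  0.2361] psi 15.69 zaxis [-0.     0.001 -1.   ] F [-0.4  0.6 -0. ] open 0.0952 grip 0.0 q [-1.4   0.49  1.56 -0.    1.09 -0.11]
```

```bash
python3 -m pendant '[[[0.05,-0.027,0],[0,0,-0.18],-1],[[0.1,-0.055,0],[0,0,-0.36],-1],[[0.15,-0.08,0],[0,0,-0.54],-1],[[0.2,-0.11,0],[0,0,-0.72],-1],[[0.25,-0.137,0],[0,0,-0.9],-1],[[0.3,-0.165,0],[0,0,-1.08],-1],[[0.35,-0.19,0],[0,0,-1.26],-1],[[0.4,-0.22,0],[0,0,-1.44],-1],[[0.423,-0.232,0],[0,0,-1.55],-1],[[0.423,-0.232,0],[0,0,-1.55],-1],[[0.423,-0.232,0.04],[0,0,-1.55],-1],[[0.423,-0.232,0.076],[0,0,-1.55],-1],[[0.423,-0.232,0.076],[0,0,-1.55],-1]]' 25
python3 - <<'E'
from h import *
s=snap('side','side1.png'); t=snap('top','top1.png')
c=np.vstack([s['color'][:,:,::-1][100:380,150:500],t['color'][:,:,::-1][120:400,200:550]])
cv2.imwrite('pics/c3.png',np.hstack([c[:280],c[280:]]))
E
python3 go.py .514 -.264 .064 104.5
```

```text
clock: 1.72
ee_pos: [0.5119, -0.2643, 0.1587]
eef_rot: [-0.002, 0.613, 0.79, -0.0]
wrist_force: [-0.1, -0.9, 0.0]
opening: 0.0953
grasp_force: 0.0
[0.0007, 0.0008, 0.0975] [0.0002, 0.0004, -0.002]
now 1.825 [ 0.5134 -0.2649  0.1615] psi 104.38 zaxis [ 0. -0. -1.] F [-0.4 -0.7  0.6] open 0.0953 grip 0.0 q [-0.59  0.51  1.76 -0.    0.87 -0.84]
```

View pics/c3.png

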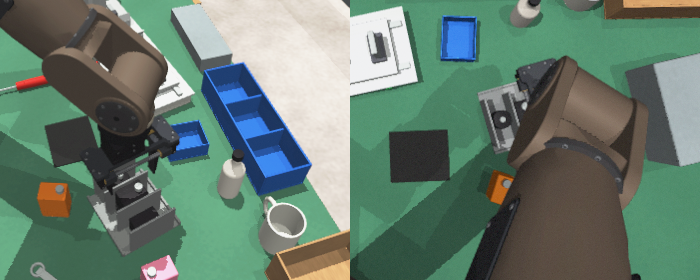

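The crop shows the gripper in line with the middle lane, fingers straddling the housing lengthwise near (120,180), with clear room at both lane ends. I'll descend and grip.

```bash
python3 -m pendant '[[[0,0.001,0.03],[0,0,0],-1],[[0,0.001,0.06],[0,0,0],-1],[[0,0.001,0.08],[0,0,0],-1],[[0,0.001,0.095],[0,0,0],-1],[[0,0.001,0.095],[0,0,0],-1],[[0,0.001,0.095],[0,0,0],-1]]' 25
python3 -m pendant '[[[0,0,0],[0,0,0],1],[[0,0,0],[0,0,0],1],[[0,0,0],[0,0,0],1],[[0,0,0],[0,0,0],1],[[0,0,0],[0,0,0],1],[[0,0,0],[0,0,0],1]]' 25; python3 go.py .514 -.264 .064 104.5
```

```text
clock: 2.58
ee_pos: [0.5149, -0.2641, 0.0667]
eef_rot: [0.001, 0.612, 0.791, 0.0]
wrist_force: [-0.5, 0.1, -0.3]
opening: 0.095
grasp_force: 0.0
clock: 3.32
ee_pos: [0.5145, -0.2638, 0.0657]
eef_rot: [0.0, 0.612, 0.791, -0.0]
wrist_force: [-0.3, 0.8, 1.8]
opening: 0.0621
grasp_force: 24.9
[-0.0001, -0.0006, 0.0017] [0.0001, 0.0001, -0.0002]
now 3.325 [ 0.5145 -0.2638  0.0657] psi 104.49 zaxis [ 0. -0. -1.] F [-0.3  0.8  1.8] open 0.0621 grip 24.9 q [-0.59  0.65  1.83 -0.    0.67 -0.84]
```

```bash
python3 -m pendant '[[[0,0,-0.01],[0,0,0],1],[[0,0,-0.03],[0,0,0],1],[[0,0,-0.055],[0,0,0],1],[[0,0,-0.08],[0,0,0],1],[[0,0,-0.105],[0,0,0],1],[[0,0,-0.12],[0,0,0],1],[[0,0,-0.12],[0,0,0],1]]' 25; python3 go.py .43 -.022 .186 190.7 .43 -.022 .075 190.7
```

```text
clock: 4.2
ee_pos: [0.5147, -0.2638, 0.1864]
eef_rot: [0.001, 0.612, 0.791, 0.0]
wrist_force: [0.9, -0.4, -2.7]
opening: 0.0619
grasp_force: 24.9
[0.2553, -0.0214, 0.0001] [-0.0001, 0.0017, -1.5045]
[0.2555, -0.0215, 0.1111] [-0.0001, 0.0017, -1.5045]
now 4.2 [ 0.5147 -0.2638  0.1864] psi 104.5 zaxis [ 0.001 -0.001 -1.   ] F [ 0.9 -0.4 -2.7] open 0.0619 grip 24.9 q [-0.59  0.48  1.73 -0.    0.93 -0.84]
```

```bash
python3 -m pendant '[[[0.015,-0.001,0],[0,0,-0.08],1],[[0.04,-0.003,0],[0,0,-0.22],1],[[0.065,-0.005,0],[0,0,-0.36],1],[[0.09,-0.007,0],[0,0,-0.5],1],[[0.115,-0.009,0],[0,0,-0.65],1],[[0.14,-0.012,0],[0,0,-0.8],1],[[0.165,-0.014,0],[0,0,-0.95],1],[[0.19,-0.016,0],[0,0,-1.1],1],[[0.215,-0.018,0],[0,0,-1.25],1],[[0.24,-0.02,0],[0,0,-1.4],1],[[0.255,-0.021,0],[0,0,-1.504],1],[[0.255,-0.021,0.02],[0,0,-1.504],1],[[0.255,-0.021,0.05],[0,0,-1.504],1],[[0.255,-0.021,0.08],[0,0,-1.504],1],[[0.255,-0.021,0.1],[0,0,-1.504],1],[[0.255,-0.021,0.112],[0,0,-1.504],1],[[0.255,-0.021,0.112],[0,0,-1.504],1]]' 25; python3 go.py .43 -.022 .0655 190.7
python3 - <<'E'
from h import *
s=snap('side','side2.png'); cv2.imwrite('pics/c4.png',cv2.resize(s['color'][:,:,::-1][80:330,100:380],None,fx=2,fy=2))
E
```

```text
clock: 6.32
ee_pos: [0.4299, -0.0221, 0.0729]
eef_rot: [-0.001, -0.093, 0.996, 0.0]
wrist_force: [-0.3, -0.5, -2.5]
opening: 0.0619
grasp_force: 24.9
[-0.0001, 0.0001, 0.0074] [0.0007, -0.0018, -0.0007]
now 6.325 [ 0.4299 -0.0221  0.0729] psi -169.34 zaxis [-0.002  0.    -1.   ] F [-0.3 -0.5 -2.5] open 0.0619 grip 24.9 q [-0.2   0.5   2.18 -0.    0.46 -1.96]
```

View pics/c4.png

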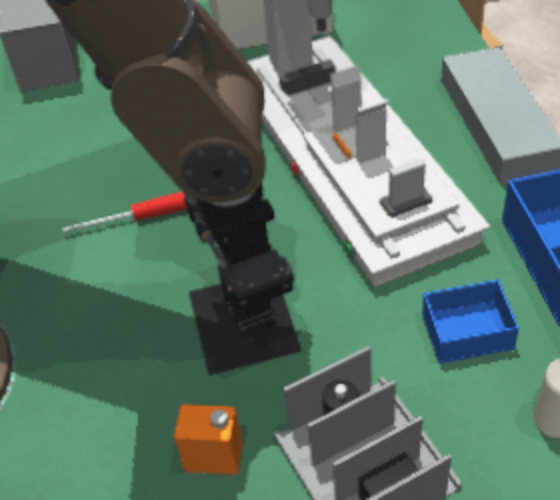

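The picture shows the housing held just above the mat, at about (245,320), with nothing else disturbed. I'll lower it gently.

```bash
python3 -m pendant '[[[0,0,0.002],[0,0,0],1],[[0,0,0.004],[0,0,0],1],[[0,0,0.0055],[0,0,0],1],[[0,0,0.0065],[0,0,0],1],[[0,0,0.0065],[0,0,0],1]]' 25; python3 go.py .43 -.022 .0655 190.7
```

```text
clock: 7.0
ee_pos: [0.4303, -0.0221, 0.0671]
eef_rot: [-0.0, -0.093, 0.996, -0.0]
wrist_force: [-0.5, -0.5, -3.7]
opening: 0.0622
grasp_force: 24.9
[0.0003, 0.0002, 0.0016] [-0.0001, -0.0, -0.0005]
now 7.0 [ 0.4303 -0.0221  0.0671] psi -169.33 zaxis [-0. -0. -1.] F [-0.5 -0.5 -3.7] open 0.0622 grip 24.9 q [-0.2   0.52  2.18 -0.    0.44 -1.96]
```

```bash
python3 -m pendant '[[[0,0,0.0005],[0,0,0],1],[[0,0,0.001],[0,0,0],1],[[0,0,0.0015],[0,0,0],1],[[0,0,0.0015],[0,0,0],1]]' 25; python3 -m pendant '[[[0,0,0.0005],[0,0,0],1],[[0,0,0.001],[0,0,0],1],[[0,0,0.001],[0,0,0],1]]' 25;
```

```text
clock: 7.5
ee_pos: [0.4303, -0.0221, 0.0657]
eef_rot: [0.0, -0.093, 0.996, -0.0]
wrist_force: [-0.7, 1.0, 0.3]
opening: 0.0622
grasp_force: 24.9
clock: 7.88
ee_pos: [0.4304, -0.0221, 0.0656]
eef_rot: [0.0, -0.093, 0.996, -0.0]
wrist_force: [-3.8, 0.7, 21.6]
opening: 0.062
grasp_force: 24.9
```

It is seated on the mat, with contact at TCP z 0.0657. I'll release, rise and turn 90°.

```bash
python3 -m pendant '[[[0,0,-0.001],[0,0,0],1],[[0,0,-0.001],[0,0,0],-1],[[0,0,-0.001],[0,0,0],-1],[[0,0,-0.001],[0,0,0],-1],[[0,0,-0.001],[0,0,0],-1],[[0,0,-0.001],[0,0,0],-1],[[0,0,-0.03],[0,0,0],-1],[[0,0,-0.07],[0,0,0],-1],[[0,0,-0.1],[0,0,0],-1],[[0,0,-0.1],[0,0,0.18],-1],[[0,0,-0.1],[0,0,0.36],-1],[[0,0,-0.1],[0,0,0.54],-1],[[0,0,-0.1],[0,0,0.72],-1],[[0,0,-0.1],[0,0,0.9],-1],[[0,0,-0.1],[0,0,1.08],-1],[[0,0,-0.1],[0,0,1.26],-1],[[0,0,-0.1],[0,0,1.44],-1],[[0,0,-0.1],[0,0,1.57],-1],[[0,0,-0.1],[0,0,1.57],-1]]' 25
python3 - <<'E'
from h import *
for n in ('side','top'):
    s=snap(n,n+'3.png'); P=np.nan_to_num(cloud(s),nan=-9); g=s['color'].max(2)
    ok=(abs(P[...,0]-.43)<.06)&(abs(P[...,1]+.022)<.06)
    for nm,m in (('top',ok&(P[...,2]>.078)&(P[...,2]<.088)),('post',ok&(P[...,2]>.092)&(P[...,2]<.1)&(g>120))):
        if m.sum()>10: print(n,nm,m.sum(),cv2.minAreaRect(P[m][:,:2].astype(np.float32)*1000))
E
python3 go.py .43 -.022 .0655 100.7
```

```text
clock: 10.25
ee_pos: [0.4303, -0.0221, 0.1646]
eef_rot: [0.0, 0.638, 0.77, -0.0]
wrist_force: [-0.1, 0.7, 0.7]
opening: 0.0955
grasp_force: 0.0
side top 324 ((429.9036560058594, -25.38098907470703), (44.45304489135742, 65.0924072265625), 10.864327430725098)
side post 32 ((426.5511474609375, -8.704318046569824), (14.684455871582031, 14.952259063720703), 47.36995315551758)
top top 16 ((451.753173828125, -46.350929260253906), (6.462854385375977, 8.686092376708984), 89.76162719726562)
[0.0002, -0.0002, 0.0991] [-0.0001, 0.0, 0.0033]
now 10.35 [ 0.4303 -0.0221  0.1646] psi 100.89 zaxis [-0. -0. -1.] F [-0.8  0.3 -0.2] open 0.0953 grip 0.0 q [-0.2   0.33  2.1  -0.    0.72 -0.39]
```

Standing as planned, yaw 10.9° and post toward the head side. Now the second grip.

```bash
python3 -m pendant '[[[0,0,0.03],[0,0,0],-1],[[0,0,0.06],[0,0,0],-1],[[0,0,0.085],[0,0,0],-1],[[0,0,0.098],[0,0,0],-1],[[0,0,0.098],[0,0,0],-1],[[0,0,0.098],[0,0,0],1],[[0,0,0.098],[0,0,0],1],[[0,0,0.098],[0,0,0],1],[[0,0,0.098],[0,0,0],1],[[0,0,0.098],[0,0,0],1],[[0,0,0.098],[0,0,0],1],[[0,0,0.098],[0,0,0],1],[[0,0,0.098],[0,0,0],1]]' 25; python3 go.py .43 -.022 .0655 100.7
```

```text
clock: 11.98
ee_pos: [0.4302, -0.0221, 0.0666]
eef_rot: [-0.0, 0.638, 0.77, -0.0]
wrist_force: [-1.1, 1.0, 1.2]
opening: 0.0437
grasp_force: 24.9
[0.0002, -0.0002, 0.0011] [-0.0002, 0.0, 0.0002]
now 11.975 [ 0.4302 -0.0221  0.0666] psi 100.71 zaxis [-0. -0. -1.] F [-1.1  1.   1.2] open 0.0437 grip 24.9 q [-0.2   0.52  2.19 -0.    0.44 -0.39]
```

```bash
python3 - <<'E'
from h import *
st=status.observe(); q1=st['qpos'][0]; p=np.array(st['ee_pos'])
Q=[]
for n in ('side','top'):
    s=snap(n); print(n,'cam at',(-R.from_rotvec(s['rvec']).as_matrix().T@np.array(s['tvec'])).round(2))
    P=cloud(s).reshape(-1,3); Q.append(P[~np.isnan(P).any(1)])
Q=np.vstack(Q); d=Q-p
r=d[:,0]*np.cos(q1)+d[:,1]*np.sin(q1); l=-d[:,0]*np.sin(q1)+d[:,1]*np.cos(q1)   # radial, left of arm plane
ok=(abs(r)<.35)&(abs(l)<.25)&(d[:,2]>.06)
for z in np.arange(.06,.5,.04):
    m=ok&(d[:,2]>=z)&(d[:,2]<z+.04)
    if m.sum()>5: print(round(z,2),m.sum(),'left',np.percentile(l[m],[1,99]).round(3),'rad',np.percentile(r[m],[1,99]).round(3))
E
```

```text
side cam at [ 0.38 -0.74  0.92]
top cam at [ 0.5  -0.07  0.93]
0.06 2673 left [-0.064  0.232] rad [-0.083  0.235]
0.1 545 left [-0.051  0.131] rad [-0.349  0.085]
0.14 654 left [-0.05   0.134] rad [-0.35   0.036]
0.18 428 left [-0.067  0.15 ] rad [-0.349  0.039]
0.22 1295 left [-0.069  0.12 ] rad [-0.349  0.047]
0.26 4770 left [-0.068  0.079] rad [-0.343  0.044]
0.3 2595 left [-0.065  0.101] rad [-0.347  0.026]
0.34 4280 left [-0.064  0.079] rad [-0.345  0.005]
0.38 4308 left [-0.059  0.08 ] rad [-0.342 -0.   ]
0.42 4651 left [-0.064  0.123] rad [-0.34  -0.019]
0.46 5997 left [-0.065  0.123] rad [-0.313 -0.03 ]
```

```bash
python3 - <<'E'
from h import *
st=status.observe(); q1=st['qpos'][0]; p=np.array(st['ee_pos'])
N=np.array([.6427,.201]); a=np.radians(10.7); ux=np.array([np.cos(a),np.sin(a)]); uy=np.array([-np.sin(a),np.cos(a)])
for n in ('side','top'):
    P=np.load(n+'0.npy').reshape(-1,3); P=P[~np.isnan(P).any(1)]
    d=P[:,:2]-N; x=d@ux; y=d@uy
    for z0,z1 in ((.17,.25),(.265,.29),(.29,.39),(.39,.41)):
        m=(abs(x)<.08)&(y>-.05)&(y<.35)&(P[:,2]>z0)&(P[:,2]<z1)
        if m.sum()>5: print(n,z0,m.sum(),'x',np.percentile(x[m],[0,2,98,100]).round(3),'y',np.percentile(y[m],[0,1,5,98]).round(3))
    P=cloud(snap(n)).reshape(-1,3);P=P[~np.isnan(P).any(1)]; d=P-p
    r=d[:,0]*np.cos(q1)+d[:,1]*np.sin(q1); l=-d[:,0]*np.sin(q1)+d[:,1]*np.cos(q1)
    for z in np.arange(.06,.5,.04):
        m=(abs(l)<.12)&(r>-.25)&(r<.1)&(d[:,2]>=z)&(d[:,2]<z+.04)
        if m.sum()>5: print(n,'arm',round(z,2),m.sum(),'left',np.percentile(l[m],[0,2,98,100]).round(3),'rad',np.percentile(r[m],[2,98]).round(3))
E
```

```text
side 0.17 458 x [-0.031 -0.029  0.012  0.021] y [0.096 0.098 0.099 0.264]
side 0.265 301 x [-0.046 -0.046  0.04   0.045] y [0.066 0.068 0.069 0.261]
side 0.29 1829 x [-0.046 -0.045  0.04   0.044] y [0.065 0.068 0.069 0.258]
side 0.39 920 x [-0.045 -0.043  0.04   0.044] y [0.066 0.069 0.072 0.247]
side arm 0.06 1428 left [-0.067 -0.063  0.051  0.064] rad [-0.082  0.088]
side arm 0.1 433 left [-0.063 -0.041  0.038  0.046] rad [-0.072  0.076]
side arm 0.14 473 left [-0.051 -0.049  0.001  0.008] rad [-0.05   0.035]
side arm 0.18 109 left [-0.067 -0.066 -0.06  -0.059] rad [-0.03   0.031]
side arm 0.22 681 left [-0.07  -0.069  0.042  0.057] rad [-0.045  0.047]
side arm 0.26 1535 left [-0.07  -0.068  0.049  0.093] rad [-0.06   0.043]
side arm 0.3 1276 left [-0.066 -0.065  0.082  0.119] rad [-0.247  0.025]
side arm 0.34 1648 left [-0.066 -0.064  0.078  0.118] rad [-0.246  0.004]
side arm 0.38 1782 left [-0.062 -0.059  0.08   0.12 ] rad [-0.246 -0.002]
side arm 0.42 1996 left [-0.066 -0.064  0.077  0.084] rad [-0.246 -0.021]
side arm 0.46 2233 left [-0.067 -0.065  0.076  0.079] rad [-0.246 -0
[... 317 characters left out ...]
 left [-0.046 -0.018  0.059  0.064] rad [0.036 0.09 ]
top arm 0.1 48 left [-0.003 -0.     0.059  0.06 ] rad [0.038 0.092]
top arm 0.18 11 left [-0.044 -0.044  0.003  0.003] rad [-0.018  0.042]
top arm 0.22 127 left [-0.064 -0.058  0.057  0.061] rad [-0.009  0.048]
top arm 0.26 2540 left [-0.067 -0.063  0.055  0.064] rad [-0.007  0.043]
top arm 0.3 537 left [-0.062 -0.061  0.06   0.061] rad [-0.003  0.027]
top arm 0.34 1797 left [-0.062 -0.061  0.06   0.061] rad [-0.053  0.005]
top arm 0.38 1622 left [-0.061 -0.051  0.046  0.059] rad [-0.04  -0.001]
top arm 0.42 1811 left [-0.06  -0.055  0.049  0.059] rad [-0.049 -0.019]
top arm 0.46 3095 left [-0.065 -0.061  0.06   0.063] rad [-0.067 -0.031]
```

The head's face is only about 70 mm from the nest centre and the wrist's half-width is about 64 mm. I'll re-take the housing 14 mm off centre, away from its post, so the wrist stays clear.

```bash
python3 -m pendant '[[[0,0,0],[0,0,0],-1],[[0,0,0],[0,0,0],-1],[[0,0,0],[0,0,0],-1],[[0,0,0],[0,0,0],-1],[[-0.007,0,0],[0,0,0],-1],[[-0.014,0,0],[0,0,0],-1],[[-0.014,0,0],[0,0,0],-1],[[-0.014,0,0],[0,0,0],1],[[-0.014,0,0],[0,0,0],1],[[-0.014,0,0],[0,0,0],1],[[-0.014,0,0],[0,0,0],1],[[-0.014,0,0],[0,0,0],1],[[-0.014,0,0],[0,0,0],1],[[-0.014,0,0],[0,0,0],1],[[-0.014,0,0],[0,0,0],1]]' 45
python3 -m pendant '[[[0,0,-0.005],[0,0,0],1],[[0,0,-0.02],[0,0,0],1],[[0,0,-0.045],[0,0,0],1],[[0,0,-0.075],[0,0,0],1],[[0,0,-0.11],[0,0,0],1],[[0,0,-0.145],[0,0,0],1],[[0,0,-0.17],[0,0,0],1],[[0,0,-0.19],[0,0,0],1],[[0,0,-0.19],[0,0,0],1]]' 45
python3 go.py .6453 .1872 .2566 100.7
python3 - <<'E'
from h import *
p=np.array(status.observe()['ee_pos'])
s=snap('side','side4.png'); P=np.nan_to_num(cloud(s),nan=-9)
g=s['color'].max(2); z0=p[2]-.0626
ok=(abs(P[...,0]-p[0])<.06)&(abs(P[...,1]-p[1]-.014)<.06)
m=ok&(P[...,2]>z0+.088)&(P[...,2]<z0+.098)&(g>110); print('post',m.sum(),np.median(P[m],0) if m.any() else '')
m=ok&(g<60)&(P[...,2]>z0-.01)&(P[...,2]<z0+.07); print('low',np.percentile(P[m][:,2],[0,1,5]) if m.any() else '', z0)
cv2.imwrite('pics/c5.png',cv2.resize(s['color'][:,:,::-1][60:330,100:380],None,fx=2,fy=2))
E
```

```text
clock: 14.05
ee_pos: [0.4329, -0.0359, 0.0666]
eef_rot: [0.0, 0.638, 0.77, -0.0]
wrist_force: [0.3, 0.3, 0.4]
opening: 0.044
grasp_force: 44.9
clock: 15.18
ee_pos: [0.4331, -0.0359, 0.2576]
eef_rot: [0.001, 0.638, 0.77, 0.0]
wrist_force: [1.2, 0.1, -2.9]
opening: 0.0438
grasp_force: 44.9
[0.1797, 0.25, 0.0013] [0.0021, 0.0011, 0.0003]
now 15.175 [ 0.4331 -0.0359  0.2576] psi 100.72 zaxis [ 0.002 -0.001 -1.   ] F [ 1.2  0.1 -2.9] open 0.0438 grip 44.9 q [-0.23  0.19  1.97 -0.    0.98 -0.42]
post 29 [ 0.42649373 -0.00572201  0.28649027]
low [0.1962599  0.19794022 0.20154719] 0.19499359091961121
```

View pics/c5.png

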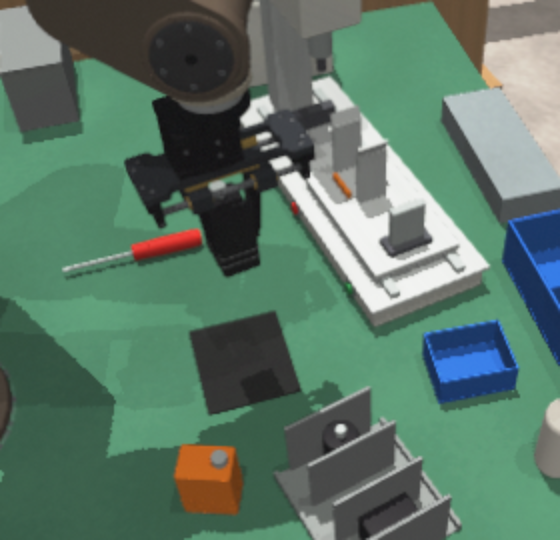

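The housing hangs upright at about (230,240), with the nest and its orange lips at (340,185) clear. I'll refine the nest from the initial views (lips and cheek top edges) while moving to hover.

```bash
python3 -m pendant '[[[0.015,0.02,0],[0,0,0],1],[[0.035,0.05,0],[0,0,0],1],[[0.06,0.085,0],[0,0,0],1],[[0.085,0.12,0],[0,0,0],1],[[0.11,0.155,0],[0,0,0],1],[[0.135,0.19,0],[0,0,0],1],[[0.16,0.22,0],[0,0,0],1],[[0.175,0.242,0],[0,0,0],1],[[0.18,0.25,0],[0,0,0],1],[[0.18,0.25,0],[0,0,0],1],[[0.18,0.25,0],[0,0,0],1]]' 45
python3 go.py .6453 .1872 .20 100.7
python3 - <<'E'
from h import *
for n in ('top','side'):
    P=np.nan_to_num(np.load(n+'0.npy'),nan=-9); im=cv2.imread(f'pics/{n}0.png').astype(int)
    roi=(abs(P[...,0]-.643)<.06)&(abs(P[...,1]-.2)<.06)
    m=roi&(im[...,2]>im[...,0]+60)&(im[...,2]>110)
    k,lab,s,c=cv2.connectedComponentsWithStats(m.astype(np.uint8))
    for i in range(1,k):
        if s[i,4]>8: 
            q=P[lab==i]; q=q[q[:,2]>.068]; print(n,'lip',len(q),[np.round(v,1) for v in cv2.minAreaRect(q[:,:2].astype(np.float32)*1000)],np.median(q[:,2]).round(4))
    m=roi&(P[...,2]>.1585)&(P[...,2]<.168)
    k,lab,s,c=cv2.connectedComponentsWithStats(m.astype(np.uint8))
    for i in range(1,k):
        if s[i,4]>8: print(n,'edge',s[i,4],[np.round(v,1) for v in cv2.minAreaRect(P[lab==i][:,:2].astype(np.float32)*1000)],P[lab==i][:,2].max().round(4))
    a=np.radians(10.7);ux=np.array([np.cos(a),np.sin(a)]);uy=np.array([-ux[1],ux[0]])
    d=P[...,:2]-np.array([.669,.063]); m=(abs(d@ux)<.045)&(abs(d@uy)<.02)&(P[...,2]>.126)&(P[...,2]<.134)
    q=d[m]; print(n,'plate top',m.sum(),'x',np.percentile(q@ux,[0,100]).round(4),'y',np.percentile(q@uy,[0,10,50,90,100]).round(4))
E
```

```text
clock: 16.6
ee_pos: [0.6446, 0.1867, 0.2563]
eef_rot: [-0.0, 0.638, 0.77, -0.0]
wrist_force: [-0.6, -1.2, -3.0]
opening: 0.0438
grasp_force: 44.9
[0.0003, 0.0009, 0.0563] [-0.0008, 0.0002, -0.0003]
now 16.6 [0.6446 0.1867 0.2563] psi 100.68 zaxis [-0.001 -0.    -1.   ] F [-0.6 -1.2 -3. ] open 0.0438 grip 44.9 q [ 0.18  0.54  1.41 -0.    1.19 -0.  ]
top lip 47 [array([666.5, 200.3]), array([60.8, 12.8]), np.float64(81.4)] 0.0716
top lip 55 [array([615.3, 197.3]), array([ 5.2, 48.2]), np.float64(10.7)] 0.0714
top edge 50 [array([649.7, 160.5]), array([43.6,  5.5]), np.float64(12.2)] 0.1657
top edge 67 [array([633.7, 244. ]), array([44.1,  6.6]), np.float64(11.8)] 0.1641
top plate top 146 x [-0.0239  0.0234] y [-0.0058 -0.004   0.0015  0.007   0.0089]
side lip 31 [array([614.8, 195.3]), array([ 8. , 52.8]), np.float64(12.2)] 0.0711
side edge 11 [array([642.4, 242.7]), array([20.8,  6.9]), np.float64(9.2)] 0.1617
side edge 28 [array([652.1, 158.4]), array([42.9,  6.1]), np.float64(6.9)] 0.164
side plate top 75 x [-0.024   0.0242] y [-0.0091 -0.0069 -0.0021  0.0045  0.0066]
```

```bash
python3 -m pendant '[[[0.0005,0,0.01],[0,0,0],1],[[0.0005,0,0.02],[0,0,0],1],[[0.0005,0,0.025],[0,0,0],1],[[0.0005,0,0.025],[0,0,0],1]]' 45
python3 - <<'E'
from h import *
a=np.radians(10.7);ux=np.array([np.cos(a),np.sin(a)]);uy=np.array([-ux[1],ux[0]])
p=np.array(status.observe()['ee_pos']); print(p.round(4)); z0=p[2]-.0626; e=p[:2]+.031*uy
N=np.array([.6423,.2012])
for n in ('side','top'):
    s=snap(n,n+'5.png'); P=np.nan_to_num(cloud(s),nan=-9); g=s['color'].max(2); im=s['color']
    d=P[...,:2]-e; m=(np.hypot(d[...,0],d[...,1])<.025)&(abs(P[...,2]-z0-.092)<.005)&(g>90)
    if m.sum()>5: q=d[m]; print(n,'post err',m.sum(),'x',np.percentile(q@ux,[0,50,100]).round(4),'y',np.percentile(q@uy,[0,50,100]).round(4))
    # housing faces & cheeks in nest frame
    d=P[...,:2]-N; x=d@ux; y=d@uy
    m=(abs(x)<.03)&(abs(y)<.06)&(P[...,2]>.1585)&(P[...,2]<.166); 
    if m.sum()>5: print(n,'cheek edges y',np.histogram(y[m],np.arange(-.06,.061,.005)))
    m=(abs(x)<.04)&(abs(y)<.045)&(P[...,2]>z0+.005)&(P[...,2]<z0+.03)&(g<70)
    if m.sum()>5: print(n,'housing foot x',np.percentile(x[m],[1,50,99]).round(4),'y',np.percentile(y[m],[1,50,99]).round(4))
s=cv2.imread('pics/side5.png'); cv2.imwrite('pics/c6.png',cv2.resize(s[60:230,180:360],None,fx=3.2,fy=3.2,interpolation=cv2.INTER_CUBIC))
E
```

```text
clock: 17.1
ee_pos: [0.6449, 0.1878, 0.231]
eef_rot: [-0.0, 0.638, 0.77, -0.0]
wrist_force: [0.4, -0.3, -2.5]
opening: 0.0437
grasp_force: 44.9
[0.6449 0.1878 0.231 ]
side cheek edges y (array([ 0,  0,  6, 19,  2,  0,  0,  0,  0,  0,  0,  0,  0,  0,  0,  0,  0,
        0,  0,  1,  2,  0,  0,  0]), array([-6.00000000e-02, -5.50000000e-02, -5.00000000e-02, -4.50000000e-02,
       -4.00000000e-02, -3.50000000e-02, -3.00000000e-02, -2.50000000e-02,
       -2.00000000e-02, -1.50000000e-02, -1.00000000e-02, -5.00000000e-03,
       -2.77555756e-17,  5.00000000e-03,  1.00000000e-02,  1.50000000e-02,
        2.00000000e-02,  2.50000000e-02,  3.00000000e-02,  3.50000000e-02,
        4.00000000e-02,  4.50000000e-02,  5.00000000e-02,  5.50000000e-02,
        6.00000000e-02]))
side housing foot x [-0.0241 -0.0146  0.0206] y [-0.0348 -0.03    0.0242]
top cheek edges y (array([ 0,  0,  0, 47,  6,  0,  0,  0,  0,  0,  0,  0,  0,  0,  0,  0,  0,
        0,  0,  0,  0,  0,  0,  0]), array([-6.00000000e-02, -5.50000000e-02, -5.00000000e-02, -4.50000000e-02,
       -4.00000000e-02, -3.50000000e-02, -3.00000000e-02, -2.50000000e-02,
       -2.00000000e-02, -1.50000000e-02, -1.00000000e-02, -5.00000000e-03,
       -2.77555756e-17,  5.00000000e-03,  1.00000000e-02,  1.50000000e-02,
        2.00000000e-02,  2.50000000e-02,  3.00000000e-02,  3.50000000e-02,
        4.00000000e-02,  4.50000000e-02,  5.00000000e-02,  5.50000000e-02,
        6.00000000e-02]))
top housing foot x [-0.0232 -0.0063  0.0187] y [-0.0307 -0.0298 -0.0081]
```

View pics/c6.png

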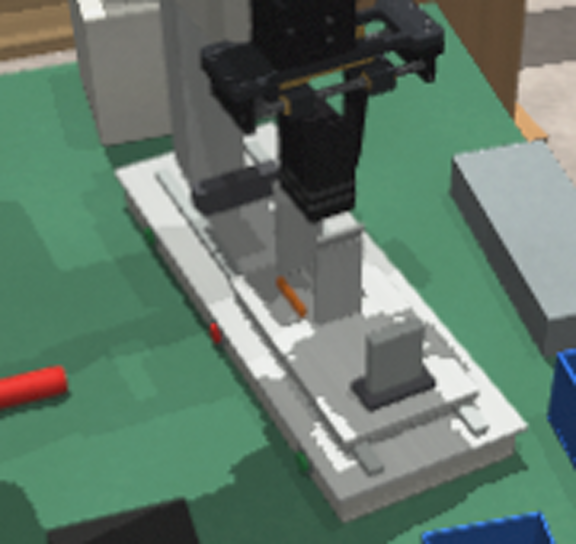

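The housing hangs above the nest at (315,190), aligned between the cheeks. Both views put its near end face at -30 mm from the nest centre, within 1 mm of the plan. I'll descend in stages, watching the force.

```bash
python3 -m pendant '[[[-0.0005,0,0.006],[0,0,0],1],[[-0.0005,0,0.012],[0,0,0],1],[[-0.0005,0,0.018],[0,0,0],1],[[-0.0005,0,0.024],[0,0,0],1],[[-0.0005,0,0.03],[0,0,0],1],[[-0.0005,0,0.035],[0,0,0],1],[[-0.0005,0,0.035],[0,0,0],1]]' 45
```

```text
clock: 18.08
ee_pos: [0.645, 0.1874, 0.1961]
eef_rot: [-0.0, 0.638, 0.77, -0.0]
wrist_force: [-0.1, -0.5, -3.4]
opening: 0.0439
grasp_force: 44.9
```

```bash
python3 -m pendant '[[[0,0,0.006],[0,0,0],1],[[0,0,0.012],[0,0,0],1],[[0,0,0.018],[0,0,0],1],[[0,0,0.024],[0,0,0],1],[[0,0,0.03],[0,0,0],1],[[0,0,0.036],[0,0,0],1],[[0,0,0.042],[0,0,0],1],[[0,0,0.048],[0,0,0],1],[[0,0,0.052],[0,0,0],1],[[0,0,0.052],[0,0,0],1]]' 45; python3 go.py .645 .1874 .1246 100.7
```

```text
clock: 19.32
ee_pos: [0.645, 0.1874, 0.1443]
eef_rot: [-0.0, 0.638, 0.77, -0.0]
wrist_force: [0.4, 0.1, -2.9]
opening: 0.0439
grasp_force: 44.9
[-0.0, -0.0, 0.0197] [-0.0004, 0.0001, 0.0002]
now 19.325 [0.645  0.1874 0.1443] psi 100.71 zaxis [-0. -0. -1.] F [ 0.4  0.1 -2.9] open 0.0439 grip 44.9 q [ 0.18  0.65  1.53 -0.    0.97 -0.  ]
```

No contact on the way in. Final 20 mm.

```bash
python3 -m pendant '[[[0,0,0.003],[0,0,0],1],[[0,0,0.006],[0,0,0],1],[[0,0,0.009],[0,0,0],1],[[0,0,0.012],[0,0,0],1],[[0,0,0.015],[0,0,0],1],[[0,0,0.017],[0,0,0],1],[[0,0,0.0185],[0,0,0],1],[[0,0,0.0185],[0,0,0],1]]' 45;  python3 -m pendant '[[[0,0,0.0005],[0,0,0],1],[[0,0,0.001],[0,0,0],1],[[0,0,0.0015],[0,0,0],1],[[0,0,0.0015],[0,0,0],1]]' 45
```

```text
clock: 20.32
ee_pos: [0.6451, 0.1875, 0.126]
eef_rot: [-0.0, 0.638, 0.77, -0.0]
wrist_force: [-0.4, -0.5, -3.2]
opening: 0.0435
grasp_force: 44.9
clock: 20.82
ee_pos: [0.6452, 0.1874, 0.1247]
eef_rot: [0.0, 0.638, 0.77, 0.0]
wrist_force: [0.6, -0.7, -2.5]
opening: 0.0442
grasp_force: 44.9
```

```bash
python3 -m pendant '[[[0,0,0.0004],[0,0,0],1],[[0,0,0.0007],[0,0,0],1],[[0,0,0.0007],[0,0,0],1]]' 45;  python3 -m pendant '[[[0,0,0.0003],[0,0,0],1],[[0,0,0.0006],[0,0,0],1],[[0,0,0.0006],[0,0,0],1]]' 45
```

```text
clock: 21.2
ee_pos: [0.6451, 0.1874, 0.1247]
eef_rot: [0.0, 0.638, 0.77, 0.0]
wrist_force: [-2.2, -0.6, 4.6]
opening: 0.0439
grasp_force: 44.9
clock: 21.58
ee_pos: [0.6451, 0.1874, 0.1247]
eef_rot: [0.0, 0.638, 0.77, 0.0]
wrist_force: [-5.0, -0.6, 10.0]
opening: 0.0438
grasp_force: 44.9
```

Seated: contact at TCP z 0.1247, so its base is at 0.062. I'll release and rise.

```bash
python3 -m pendant '[[[0,0,-0.001],[0,0,0],1],[[0,0,-0.001],[0,0,0],-1],[[0,0,-0.001],[0,0,0],-1],[[0,0,-0.001],[0,0,0],-1],[[0,0,-0.001],[0,0,0],-1],[[0,0,-0.001],[0,0,0],-1],[[0,0,-0.001],[0,0,0],-1],[[0,0,-0.015],[0,0,0],-1],[[0,0,-0.04],[0,0,0],-1],[[0,0,-0.08],[0,0,0],-1],[[0,0,-0.12],[0,0,0],-1],[[0,0,-0.12],[0,0,0],-1]]' 45
python3 go.py .6735 .0405 .245 100.7 .6735 .0405 .12 100.7
python3 - <<'E'
from h import *
a=np.radians(10.7);ux=np.array([np.cos(a),np.sin(a)]);uy=np.array([-ux[1],ux[0]]); N=np.array([.6423,.2012])
for n in ('side','top'):
    s=snap(n,n+'6.png'); P=np.nan_to_num(cloud(s),nan=-9); g=s['color'].max(2); d=P[...,:2]-N; x=d@ux; y=d@uy
    m=(abs(x)<.03)&(abs(y)<.04)&(abs(P[...,2]-.154)<.006)&(g>110); print(n,'post',m.sum(),np.median(x[m]) if m.any() else 0,np.median(y[m]) if m.any() else 0,np.median(P[m][:,2]) if m.any() else 0)
    m=(abs(x)<.03)&(abs(y)<.04)&(abs(P[...,2]-.142)<.006)&(g<70); print(n,'top',m.sum(),np.median(P[m][:,2]) if m.any() else 0)
    d=P[...,:2]-np.array([.669,.063]); m=(abs(d@ux)<.045)&(abs(d@uy)<.02)&(P[...,2]>.126)&(P[...,2]<.134)
    q=d[m]; print(n,'plate',m.sum(),np.percentile(q@uy,[0,10,50,90,100]).round(4) if m.any() else '')
E
```

```text
clock: 23.08
ee_pos: [0.6461, 0.1877, 0.2478]
eef_rot: [0.002, 0.638, 0.77, 0.003]
wrist_force: [-0.3, -0.3, -0.0]
opening: 0.095
grasp_force: 0.0
[-0.1497, -0.0005, 0.0028] [0.0067, 0.0001, 0.0003]
[-0.1497, -0.0013, 0.1278] [0.0067, 0.0001, 0.0003]
now 23.075 [0.6461 0.1877 0.2478] psi 100.72 zaxis [ 0.007  0.001 -1.   ] F [-0.3 -0.3 -0. ] open 0.095 grip 0.0 q [ 0.18  0.55  1.42 -0.    1.16 -0.  ]
side post 32 -0.005847043028915101 0.037976375218500766 0.15372145446967528
side top 141 0.14141862636961314
side plate 73 [-0.0093 -0.0065 -0.0012  0.0048  0.0091]
top post 21 -0.0007658868527794769 -0.036791450405034225 0.15490636707312366
top top 286 0.14152371088140484
top plate 143 [-0.0054 -0.0042  0.001   0.0065  0.009 ]
```

The housing's top is at 0.1414 m, so it is fully down and upright. Pinching would bring the wide gripper body right up to the head at home. I'll close the fingers and push the pull plate from behind instead, wide axis across.

```bash
python3 -m pendant '[[[-0.03,0,0],[0,0,0],-1],[[-0.07,0,0],[0,0,0],1],[[-0.11,0,0],[0,0,0],1],[[-0.145,-0.001,0],[0,0,0],1],[[-0.159,-0.001,0],[0,0,0],1],[[-0.159,-0.001,0.03],[0,0,0],1],[[-0.159,-0.001,0.07],[0,0,0],1],[[-0.159,-0.001,0.11],[0,0,0],1],[[-0.159,-0.001,0.13],[0,0,0],1],[[-0.159,-0.001,0.13],[0,0,0],1],[[-0.159,-0.001,0.13],[0,0,0],1]]' 30
python3 go.py .6749 .0316 .115 100.7
python3 - <<'E'
from h import *
s=snap('side','side7.png'); t=snap('top','top7.png')
cv2.imwrite('pics/c7.png',np.hstack([cv2.resize(s['color'][:,:,::-1][50:250,170:370],(390,390)),cv2.resize(t['color'][:,:,::-1][90:270,60:280],(400,390))]))
E
```

```text
clock: 24.55
ee_pos: [0.674, 0.0315, 0.1141]
eef_rot: [0.0, 0.638, 0.77, 0.0]
wrist_force: [0.4, -0.5, 0.7]
opening: 0.0019
grasp_force: 0.0
[-0.0, 0.0009, -0.0009] [0.0008, 0.0002, 0.0006]
now 24.55 [0.674  0.0315 0.1141] psi 100.74 zaxis [ 0.001 -0.    -1.   ] F [ 0.4 -0.5  0.7] open 0.0019 grip 0.0 q [-0.05  0.69  1.54 -0.    0.91 -0.24]
```

View pics/c7.png

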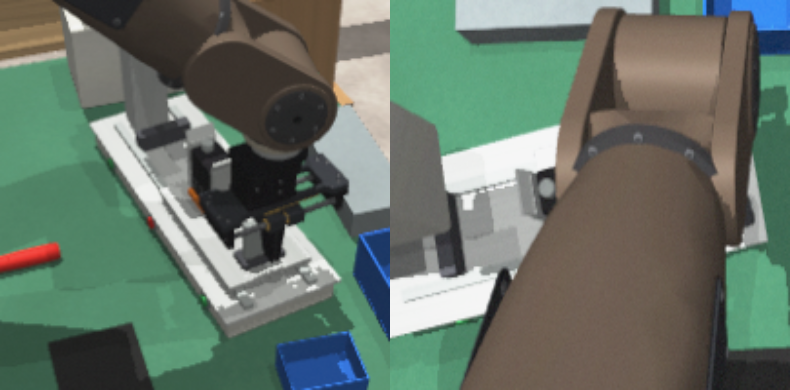

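The fingers are closed behind the plate at (265,240) in the left panel. The housing stands in the nest with its post on the head side at (547,187) in the right panel. Pushing now.

```bash
python3 -m pendant '[[[0.005,0,0],[0,0,0],1],[[0.01,0,0],[0,0,0],1],[[0.013,0,0],[0,0,0],1],[[0.016,0,0],[0,0,0],1],[[0.019,0,0],[0,0,0],1],[[0.022,0,0],[0,0,0],1],[[0.026,0,0],[0,0,0],1],[[0.031,0,0],[0,0,0],1],[[0.036,0,0],[0,0,0],1],[[0.042,0,0],[0,0,0],1],[[0.048,0,0],[0,0,0],1],[[0.054,0,0],[0,0,0],1],[[0.06,0,0],[0,0,0],1],[[0.066,0,0],[0,0,0],1],[[0.072,0,0],[0,0,0],1],[[0.078,0,0],[0,0,0],1],[[0.084,0,0],[0,0,0],1],[[0.09,0,0],[0,0,0],1],[[0.094,0,0],[0,0,0],1],[[0.096,0,0],[0,0,0],1]]' 30
python3 go.py .6533 .1460 .115 100.7
python3 - <<'E'
from h import *
a=np.radians(10.7);ux=np.array([np.cos(a),np.sin(a)]);uy=np.array([-ux[1],ux[0]]); N=np.array([.6423,.2012])
for n in ('side','top'):
    s=snap(n,n+'8.png'); P=np.nan_to_num(cloud(s),nan=-9); d=P[...,:2]-N; x=d@ux; y=d@uy
    m=(abs(x)<.02)&(y>-.15)&(y<.12)&(abs(P[...,2]-.161)<.003); print(n,m.sum(),np.histogram(y[m],np.arange(-.15,.121,.01))[0])
    m=(abs(x)<.03)&(y>-.15)&(y<0)&(abs(P[...,2]-.130)<.003); print(n,'plate',m.sum(),np.percentile(y[m],[2,50,98]) if m.any() else 0)
E
```

```text
clock: 27.15
ee_pos: [0.6557, 0.1249, 0.1134]
eef_rot: [0.0, 0.638, 0.77, -0.0]
wrist_force: [-0.3, -6.3, 1.7]
opening: 0.0004
grasp_force: 2.6
[0.0212, 0.0015, -0.0016] [-0.0005, 0.0009, 0.0003]
now 27.15 [0.6557 0.1249 0.1134] psi 100.72 zaxis [-0.    -0.001 -1.   ] F [-0.3 -6.3  1.7] open 0.0004 grip 2.6 q [ 0.09  0.68  1.56 -0.    0.9  -0.1 ]
side 9 [0 0 0 0 0 0 0 0 0 0 0 0 0 0 0 0 0 0 5 0 0 0 0 0 0 0 4]
side plate 38 [-0.09208219 -0.07569597 -0.05610808]
top 0 [0 0 0 0 0 0 0 0 0 0 0 0 0 0 0 0 0 0 0 0 0 0 0 0 0 0 0]
top plate 0 0
```

```bash
python3 -m pendant '[[[0.004,0.001,0],[0,0,0],1],[[0.009,0.001,0],[0,0,0],1],[[0.014,0.001,0],[0,0,0],1],[[0.019,0.001,0],[0,0,0],1],[[0.024,0.001,0],[0,0,0],1],[[0.028,0.001,0],[0,0,0],1],[[0.03,0.001,0],[0,0,0],1],[[0.03,0.001,0],[0,0,0],1]]' 30; python3 -m pendant '[[[0.001,0,0],[0,0,0],1],[[0.002,0,0],[0,0,0],1],[[0.003,0,0],[0,0,0],1],[[0.004,0,0],[0,0,0],1],[[0.005,0,0],[0,0,0],1],[[0.005,0,0],[0,0,0],1]]' 30
```

```text
clock: 28.25
ee_pos: [0.651, 0.1549, 0.1132]
eef_rot: [-0.0, 0.638, 0.77, -0.0]
wrist_force: [-1.9, -3.5, 0.5]
opening: 0.0003
grasp_force: 1.4
clock: 29.0
ee_pos: [0.6501, 0.1596, 0.1132]
eef_rot: [-0.0, 0.638, 0.77, -0.0]
wrist_force: [-1.0, -3.9, 1.1]
opening: 0.0004
grasp_force: 2.1
```

```bash
python3 -m pendant '[[[0.001,0,0],[0,0,0],1],[[0.002,0,0],[0,0,0],1],[[0.003,0,0],[0,0,0],1],[[0.004,0,0],[0,0,0],1],[[0.004,0,0],[0,0,0],1]]' 30; python3 -m pendant '[[[0.001,0,0],[0,0,0],1],[[0.002,0,0],[0,0,0],1],[[0.003,0,0],[0,0,0],1],[[0.003,0,0],[0,0,0],1]]' 30
```

```text
clock: 29.62
ee_pos: [0.6499, 0.1607, 0.1132]
eef_rot: [0.001, 0.638, 0.77, -0.002]
wrist_force: [-0.3, -22.5, 2.4]
opening: 0.0005
grasp_force: 11.0
clock: 30.12
ee_pos: [0.6499, 0.1608, 0.1133]
eef_rot: [0.002, 0.638, 0.77, -0.003]
wrist_force: [0.9, -38.9, 2.6]
opening: 0.0007
grasp_force: 19.8
```

It stalled with rising force, so the carriage is at its stop. I'll back off, rise and check.

```bash
python3 -m pendant '[[[-0.005,0,0],[0,0,0],1],[[-0.015,0,0],[0,0,0],1],[[-0.03,0,0],[0,0,0],1],[[-0.05,0,0],[0,0,0],1],[[-0.05,0,-0.04],[0,0,0],1],[[-0.08,0,-0.09],[0,0,0],1],[[-0.13,0,-0.13],[0,0,0],1],[[-0.19,0,-0.13],[0,0,0],1],[[-0.25,0,-0.13],[0,0,0],1],[[-0.31,0,-0.13],[0,0,0],1],[[-0.36,0,-0.13],[0,0,0],1],[[-0.36,0,-0.13],[0,0,0],1],[[-0.36,0,-0.13],[0,0,0],1]]' 30
python3 - <<'E'
from h import *
a=np.radians(10.7);ux=np.array([np.cos(a),np.sin(a)]);uy=np.array([-ux[1],ux[0]]); N=np.array([.6423,.2012])
I=[]
for n in ('side','top'):
    s=snap(n,n+'9.png'); P=np.nan_to_num(cloud(s),nan=-9); d=P[...,:2]-N; x=d@ux; y=d@uy; I.append(s['color'][:,:,::-1])
    m=(abs(x)<.03)&(y>-.1)&(y<.05)&(abs(P[...,2]-.130)<.003); print(n,'plate',m.sum(),np.percentile(y[m],[2,50,98]).round(4) if m.any() else 0)
    m=(abs(x)<.03)&(y>.06)&(y<.15)&(abs(P[...,2]-.142)<.003)&(s['color'].max(2)<70); print(n,'housing top',m.sum(),np.median(P[m][:,2]) if m.any() else 0)
cv2.imwrite('pics/c8.png',np.hstack([cv2.resize(I[0][40:350,180:490],(400,400)),cv2.resize(I[1][90:310,30:250],(400,400))]))
E
```

```text
clock: 31.75
ee_pos: [0.7156, -0.1871, 0.2431]
eef_rot: [-0.0, 0.638, 0.77, 0.0]
wrist_force: [0.2, 0.2, 0.5]
opening: 0.0007
grasp_force: 0.0
side plate 57 [-0.0327 -0.0258 -0.0181]
side housing top 74 0.14050637673872968
top plate 140 [-0.029  -0.0227 -0.016 ]
top housing top 439 0.14180326194361648
```

View pics/c8.png

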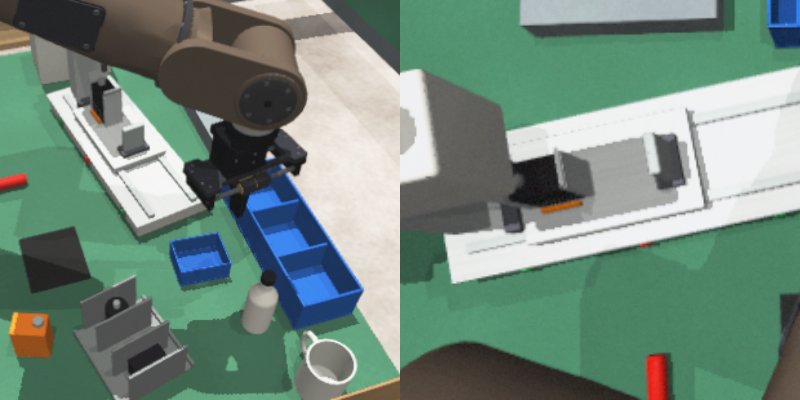

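The picture shows the carriage under the head with the housing upright between the cheeks at (105,100) in the left panel. The tray parts and bottle look untouched and the arm is clear. Handing in.

```bash
python3 -c "
from bench import env
print(env.close_job())"
```

```text
the job is handed in; nothing more can be done
None
```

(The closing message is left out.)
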